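# Pin the retaining bar of a sloped microplate stand

### The arm

A 6-joint arm with a two-finger parallel gripper is mounted at the origin on the work surface. World frame = base frame: x ahead of the robot, y to its left, z up, the work surface at z = 0. Lengths are in m, angles in degrees, forces in N, time in s.
With the tool pointing down it reaches from about 0.425 to 1.125 m from the base axis. Payload 14.9 kg.
Tool frame: the origin (TCP) lies at the centre of the arm's flange, where the gripper is bolted on; the fingertips stand 191 mm ahead of it and the grasp point (between the pads) lies r.hold_point_z ahead of it (r.hold_point_z is the distance from the TCP to the grasp point, in m); z points along the fingers, y is the direction in which the jaws open and shut (so a half turn about z gives the same grasp; the last joint's range is limited). The gripper opens to 91 mm and grips with 3 to 60 N. Pads are 32 mm wide; open, the fingers measure 118 mm over their backs; the gripper's body (76 mm by 178 mm) begins 60 mm behind the grasp point.
Start: joints at [-1.908, 21.709, 99.362, -0, 58.929, -1.908], TCP at [0.7, -0, 0.405] pointing down, gripper open.
Joint ranges: [-158.91, 158.91], [-42.39, 125.64], [0.06, 152.35], [-60.88, 240.88], [17.5, 164.5], [-176.32, 176.32]. Speed limits (degrees/s): [108.29, 108.29, 136.94, 180, 180, 180].

### API

Orientations are given as [roll, pitch, yaw] about the fixed x, y, z axes, in that order (R = Rz(yaw) Ry(pitch) Rx(roll)).
In Python, from rig import r gives the robot as it stands.
- The arm moves only by the tool carry_out, never from a script. Its argument "series" is a list of rows, each an object with "claw": the finger opening in mm, from 0 to 91.2; "xyz": the shift along the world's x, y, z in mm, a list of three; "spin": the turn about the world's z in rad. In form: [{"claw": claw, "xyz": [dx, dy, dz], "spin": spin}, ...]. A call has 1 to 8 rows; each row is the pose to reach, as a shift and turn from the pose measured when the call began; what a row does not reach only later rows make up. A row lasts 1/8 s, in which the tool goes at most 62.5 mm and 10.7 degrees, less where a joint would pass 70% of its speed; a pose out of reach is approached as far as the arm can. A call with a gripper value outside its range is refused whole. The fingers move at their own pace and stop on an object; the grip force is fixed at half the most. Time passes only in rows, so rows that repeat a pose let the fingers close. It gives the time, the measured TCP pose, the force and the opening at its end, in the units of the state.
- r.get_state(): the state, without advancing time (a new reading comes with each control period).
- r.capture(name): name is "scene" or "side" or "wrist"; returns the picture (480x640x3 uint8, red, green, blue); there is no depth.
- r.calibration(name): a dict with "fx", "fy", "cx", "cy" (pixels), "eye" and "rotation" of the camera in the world; the wrist camera has in their place "mount" (4x4, takes a point from camera to tool coordinates, whose origin is the TCP and whose axes are the flange's). Camera axes: x right, y down, z forward; pixel columns grow to the right and rows downward; lengths in m; the calibration is good to about 2 mm. The wrist camera is an equidistant fisheye: a pixel r from the principal point sees the ray r / f radians off the axis. A picture is of the moment at which its call begins: read the wrist's pose just before it. calibration takes no time and is no camera call.
- r.finish_job(): hands the job in, once; it reports no verdict.
Trained networks look in the newest picture that a camera, given by its name, has taken for a name from the list of things; names that differ only in an ending like _2 or _b are one class to them, and where a whole thing is asked for, a point or a joint stands for the part that bears it (a point fixed in the world has none). Each returns a list of dicts, best first, with "p" (0 to 1); they miss things now and then, are a little off and sometimes report something else, mostly with a low value. They report only what shows in the picture. A call takes as long as a camera call. They do not tell look-alikes from the thing itself.
- r.masks_of(camera, label): "pixels" (480x640 bool, what is visible of it) and "extent" ([left, top, width, height] in pixels, round what is visible of it).
- r.mark_of(camera, label): "uv" ([column, row] in pixels: a listed point, or the origin of a listed thing).
The state is a dict: "clock": time; "joint_pos": joint angles; "joint_vel": joint speeds; "effort": joint torques, N m; "tool_pos": TCP position; "eef_rot": TCP orientation; "ft_force": force on the tool from outside, world axes, zero at the start; "moment": the same for the moment, N m; "opening": finger opening in m.
Only numpy, scipy, OpenCV 4.12 (cv2) and the standard library are available. Lean on these libraries where they do the work, as an engineer would, in place of code of your own. Each camera call takes 0.05 s, during which the arm holds its last target. There are 200 camera calls.

### The job

Secure the well plate on its sloped stand: swing the blue retaining bar shut so that its lug stands in the steel fork, then take the long red-headed pin from the grey block and push it through fork and lug until its flange sits fully home on the fork. Let go of it; leave the short green-headed pin in its hole and do not knock the other things on the bench about.

Things in the scene. Friction and masses are not known exactly. Their poses are not given: they have to be found in the camera images.
- stand: Grey metal stand, fixed, foot 150 x 260 mm; place and yaw vary. Its deck slopes 27.5 deg (0.48 rad), low edge towards the robot (-x). A white well plate 86 x 128 mm lies on the deck: in the fork frame x 12 to 97, y 26 to 154 mm, top at z = -5 mm. Above the deck only the fork and the bar's post stand up. Origin: on the bench, under the middle of the shut bar.
- fork: Steel fork on the stand: two plates 40 x 40 x 8 mm, 12 mm apart, each with a central 12 mm hole. Origin: on the hole axis midway between the plates, 120 mm above the bench. z: along the hole, up and 27.5 deg from vertical (0.48 rad); x: up the slope; y: towards the bar's hinge. Top face at z = +14 mm, underside at -14 mm; closed by a web at y = -20 to -28 mm. Free space below the hole.
- bar (a joint): Angle (rad) of the blue retaining bar in the plane of the slope: 0 = shut at its stop, holes in line; grows as it swings down the slope, towards the robot, to 1.0 at most. Starts at 0.4 to 0.85. Hinge friction 0.12 Nm, no spring: it stays where left. The post is at x = -0.10 sin(angle), y = 0.18 - 0.10 cos(angle) m in the fork frame.
- bar_hinge (a point): Point on the hinge axis of the blue bar in the middle of its thickness: x = 0, y = 180 mm, z = 0 in the fork frame. The hinge axis is parallel to the fork's z.
- bar_post (a point): Top centre of the round black handle post on the blue bar: 14 mm in diameter, 35 mm tall, parallel to the fork's z, 100 mm from the hinge axis. It reaches from z = 5 mm (upper face of the bar, 18 mm wide, 10 mm thick) to z = 40 mm in the fork frame.
- bar_hole (a point): Centre of the 12 mm hole in the bar's square lug (32 x 32 x 10 mm), in mid thickness, 180 mm from the hinge axis. With the bar shut it coincides with the fork's origin.
- long_pin: Headed pin, 36 to 63 g. Origin: centre of its foot; z along it to the head. Steel shank 10 mm in diameter, 38 mm long, first 5 mm tapered; flange 24 mm in diameter at 38 to 42 mm; red grip 16 mm in diameter at 42 to 72 mm. Starts upright, hanging by its flange in either hole of the block. Seated in the fork: foot at z = -24 mm of the fork frame, flange on the upper plate.
- short_pin: The short headed pin, same head but with a green grip and a shank of 18 mm: too short for the job. Origin: centre of its foot. It hangs in the other hole of the block and stays there.
- pin_block: Grey plastic block, fixed, 50 x 130 x 50 mm (x, y, z of its own frame; origin at the centre of its underside). Two 12 mm holes, 44 mm deep, at y = +40 and -40 mm in its top; either may hold the long pin. The flanges rest on its top, so the grips reach from 54 to 84 mm above the bench.
- vial_a: Small brown glass vial with a white cap, 23 mm in diameter, 46 mm high, upright on the bench; origin under its centre. Bystander.
- vial_b: Small brown glass vial with a blue cap, 23 mm in diameter, 46 mm high, upright; origin under its centre. Bystander.
- reagent_bottle: White plastic bottle, 72 mm in diameter, 160 mm high; origin under its centre. Bystander.
- jar: Brown glass jar with a white lid, 60 mm in diameter, 80 mm high; origin under its centre. Bystander.
- mouse: Black computer mouse, about 60 mm across and 34 mm high, on a black pad; origin under its centre. Bystander.
Not all that is in view belongs to the job. What is shaped like the long_pin but yellow is not meant.

How it is judged:
By the outcome, as a careful person would: the job done as asked, in the order asked, and still so for the second after the job is handed in, with the robot touching nothing.
It also fails if it takes over 58 s, if anything falls off the work surface, if the arm or the gripper's body presses on something with over 40 N, if the wrist force passes 120 N, or if a joint passes its speed limit or range.

## Working session

There is one attempt and no reset: what is moved stays moved. The work goes in short steps, Python scripts to look and compute and a tool call to move; the robot and the scene stay as the last step left them, time stands still between calls to the robot, and variables do not carry over. Pictures are saved under pics/ and viewed, about 8 in all and at most 12, crops included, and the job is handed in when it is done.

Besides the shell and the picture viewer there is one more tool, called after "Emit:" as name(argument=value, ...) on one line, values as JSON. carry_out: Moves the arm, as the interface text tells. Its arguments: {"type":"object","properties":{"series":{"type":"array"}},"required":["series"]}

```bash
ls; mkdir -p pics; cat > h.py <<'E'
import numpy as np, cv2
from rig import r
from scipy.spatial.transform import Rotation as R
def cap(n,f=None):
    im=np.array(r.capture(n))
    if f: cv2.imwrite('pics/'+f,cv2.cvtColor(im,cv2.COLOR_RGB2BGR))
    return im
def pose():
    s=r.get_state(); return np.array(s['tool_pos']),R.from_euler('xyz',s['eef_rot'],degrees=True).as_matrix()
def ray(n,uv,P=None):
    c=r.calibration(n); u=(uv[0]-c['cx'])/c['fx']; v=(uv[1]-c['cy'])/c['fy']
    if n=='wrist':
        t,Rm=P; M=np.array(c['mount']); a=np.hypot(u,v); k=np.sin(a)/a if a>1e-9 else 1
        d=np.array([u*k,v*k,np.cos(a)]); return t+Rm@M[:3,3], Rm@M[:3,:3]@d
    d=np.array([u,v,1.]); return np.array(c['eye']),np.array(c['rotation'])@d/np.linalg.norm(d)
def proj(n,X,P=None):
    c=r.calibration(n)
    if n=='wrist':
        t,Rm=P; M=np.array(c['mount']); p=M[:3,:3].T@(Rm.T@(np.array(X)-t)-M[:3,3])
        a=np.arctan2(np.hypot(p[0],p[1]),p[2]); q=p[:2]/np.hypot(p[0],p[1])*a
        return np.array([c['fx']*q[0]+c['cx'],c['fy']*q[1]+c['cy']])
    p=np.array(c['rotation']).T@(np.array(X)-np.array(c['eye'])); return np.array([c['fx']*p[0]/p[2]+c['cx'],c['fy']*p[1]/p[2]+c['cy']])
def atz(o,d,z): return o+d*(z-o[2])/d[2]
def tri(rays):
    A=sum(np.eye(3)-np.outer(d,d) for o,d in rays); b=sum((np.eye(3)-np.outer(d,d))@o for o,d in rays)
    X=np.linalg.solve(A,b); return X,[np.linalg.norm(np.cross(X-o,d)) for o,d in rays]
E
python3 - <<'E'
from h import *
ims={n:cap(n) for n in ('scene','side','wrist')}
print(r.hold_point_z, r.get_state())
for n in ims: c=r.calibration(n); print(n,{k:np.round(v,3).tolist() for k,v in c.items()})
P=pose()
for l in ['fork','bar_hinge','bar_post','bar_hole','long_pin','short_pin','pin_block','stand','vial_a','reagent_bottle','jar','mouse']:
    for n in ims:
        print(l,n,[(round(m['p'],2),np.round(m['uv']).tolist()) for m in r.mark_of(n,l)][:3])
a=np.vstack([ims['scene'],ims['side']]); 
cv2.imwrite('pics/a.png',cv2.cvtColor(ims['scene'],cv2.COLOR_RGB2BGR));cv2.imwrite('pics/b.png',cv2.cvtColor(ims['side'],cv2.COLOR_RGB2BGR));cv2.imwrite('pics/c.png',cv2.cvtColor(ims['wrist'],cv2.COLOR_RGB2BGR))
E
```

```text
pics
0.172 {'clock': 0.15, 'joint_pos': array([-1.90794985e+00,  2.17317571e+01,  9.93864736e+01, -1.19609960e-03,
        5.89296233e+01, -1.90818631e+00]), 'joint_vel': array([-0.07036488, -0.10463031, -0.14615992, -0.0068933 ,  0.09237565,
       -0.07253703]), 'effort': array([-6.05650021e-04, -7.64114213e+01, -4.34656477e+01,  6.51094434e-02,
        4.09642188e-02, -4.73684588e-05]), 'tool_pos': array([ 6.99867591e-01, -2.68411856e-06,  4.04249643e-01]), 'eef_rot': array([-1.79952138e+02, -5.70024911e-04,  9.00008539e+01]), 'ft_force': array([-0.59945297, -0.0472151 ,  0.23153408]), 'moment': array([-0.01179957, -0.00033738,  0.01627984]), 'opening': 0.09150164692659979}
scene {'fx': 595.603, 'fy': 595.603, 'cx': 319.162, 'cy': 235.815, 'eye': [1.529, 0.034, 0.859], 'rotation': [-126.56, 0.366, 92.894]}
side {'fx': 481.657, 'fy': 481.657, 'cx': 320.485, 'cy': 241.811, 'eye': [-0.023, 0.714, 0.727], 'rotation': [-124.391, -1.362, -140.892]}
wrist {'fx': 371.648, 'fy': 371.648, 'cx': 320.715, 'cy': 242.656, 'mount': [[-0.0, -0.969, -0.246, 0.069], [1.0, -0.0, 0.001, 0.0], [-0.002
[... 879 characters left out ...]
[273.0, 226.0])]
pin_block side [(0.86, [234.0, 365.0]), (0.62, [220.0, 364.0])]
pin_block wrist []
stand scene [(0.64, [293.0, 280.0])]
stand side [(0.89, [335.0, 262.0])]
stand wrist [(0.93, [189.0, 287.0])]
vial_a scene [(0.75, [379.0, 336.0]), (0.68, [252.0, 232.0]), (0.64, [448.0, 236.0])]
vial_a side [(0.83, [297.0, 388.0]), (0.72, [241.0, 270.0])]
vial_a wrist [(0.86, [59.0, 6.0]), (0.57, [320.0, 107.0])]
reagent_bottle scene [(0.64, [452.0, 352.0])]
reagent_bottle side [(0.56, [186.0, 294.0])]
reagent_bottle wrist []
jar scene [(0.76, [523.0, 336.0])]
jar side [(0.84, [143.0, 340.0])]
jar wrist []
mouse scene [(0.64, [160.0, 236.0])]
mouse side [(0.58, [456.0, 230.0])]
mouse wrist []
```

View pics/a.png

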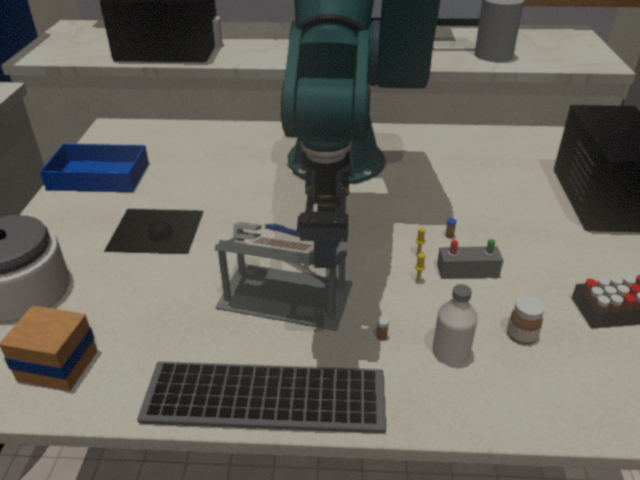

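View pics/b.png

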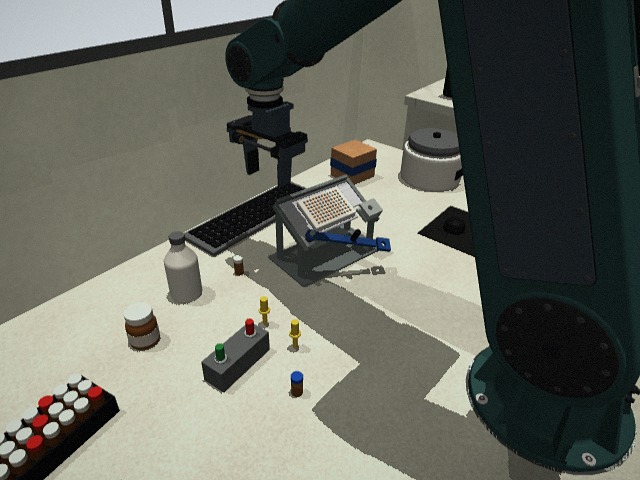

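```bash
python3 - <<'E'
s=open('h.py').read()
s=s.replace("np.array(c['rotation'])","rot(c)").replace("def ray(","def rot(c): return R.from_euler('xyz',c['rotation'],degrees=True).as_matrix()\ndef ray(",1)
open('h.py','w').write(s)
E
python3 - <<'E'
from h import *
P=pose()
print('side fork center', atz(*ray('side',(371,209)),.125), 'scene fork',atz(*ray('scene',(248,232)),.125))
print('tri fork',tri([ray('side',(371,209)),ray('scene',(248,231))]))
print('red top',tri([ray('side',(250,320)),ray('scene',(454,241))]), atz(*ray('side',(250,320)),.084),atz(*ray('scene',(454,241)),.084))
print('green top',tri([ray('side',(220,346)),ray('scene',(491,241))]))
print('post',atz(*ray('side',(356,234)),.13), 'lug',atz(*ray('side',(383,244)),.1))
print('wrist hinge',atz(*ray('wrist',(147,236),P),.12),)
for n,(u,v) in dict(vialw=(379,336),vialb=(451,236),bottle=(452,352),y1=(420,278),y2=(420,252)).items(): print(n,atz(*ray('scene',(u,v)),0.0))
E
```

```text
side fork center [ 0.51800032 -0.1716339   0.125     ] scene fork [ 0.53283704 -0.16960081  0.125     ]
tri fork (array([ 0.5208968 , -0.17331018,  0.12109951]), [np.float64(0.002481222756156636), np.float64(0.002481222756156649)])
red top (array([0.49283222, 0.26786916, 0.08499558]), [np.float64(0.00021322396633041403), np.float64(0.00021322396633038026)]) [0.49366954 0.26740506 0.084     ] [0.49133408 0.26800137 0.084     ]
green top (array([0.48688681, 0.34785241, 0.08313601]), [np.float64(8.441222054609605e-05), np.float64(8.441222054611358e-05)])
post [ 0.47632317 -0.04928567  0.13      ] lug [ 0.4299217  -0.09463661  0.1       ]
wrist hinge [0.56343456 0.00741092 0.12      ]
vialw [ 6.98119300e-01  1.05146191e-01 -1.11022302e-16]
vialb [0.35907783 0.28870063 0.        ]
bottle [ 7.33935888e-01  2.43379147e-01 -1.11022302e-16]
y1 [0.51848998 0.20076163 0.        ]
y2 [0.42512002 0.20867661 0.        ]
```

View pics/c.png

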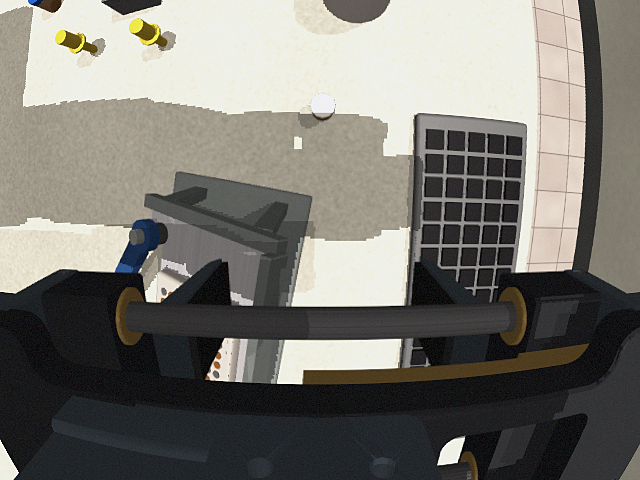

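Emit:
carry_out(series=[{"claw": 0, "xyz": [-50, -15, 45], "spin": -0.18}, {"claw": 0, "xyz": [-100, -30, 45], "spin": -0.36}, {"claw": 0, "xyz": [-150, -45, 45], "spin": -0.54}, {"claw": 0, "xyz": [-200, -60, 45], "spin": -0.72}, {"claw": 0, "xyz": [-250, -80, 45], "spin": -0.9}, {"claw": 0, "xyz": [-250, -80, 45], "spin": -1.08}, {"claw": 0, "xyz": [-250, -80, 45], "spin": -1.26}, {"claw": 0, "xyz": [-250, -80, 45], "spin": -1.44}])

```text
clock: 2.95
tool_pos: [0.4499, -0.0801, 0.45]
eef_rot: [180.0, -0.0, 7.1]
ft_force: [-0.3, -1.0, -0.2]
opening: 0.0139
```

Emit:
carry_out(series=[{"claw": 0, "xyz": [0, 0, 0], "spin": -0.18}, {"claw": 0, "xyz": [0, 0, 0], "spin": -0.36}, {"claw": 0, "xyz": [0, 0, 0], "spin": -0.36}, {"claw": 0, "xyz": [0, 0, 0], "spin": -0.36}])

```text
clock: 3.45
tool_pos: [0.4498, -0.0801, 0.45]
eef_rot: [180.0, -0.0, -13.2]
ft_force: [1.0, 0.8, -0.2]
opening: 0.0004
```

```bash
python3 - <<'E'
from h import *
P=pose(); print(P[0],r.get_state()['eef_rot'],r.get_state()['joint_pos'])
cap('wrist','d.png')
for l in ['fork','bar_hinge','bar_post','bar_hole','stand']:
  print(l,[(round(m['p'],2),np.round(m['uv'],1).tolist(),atz(*ray('wrist',m['uv'],P),.12).round(4)) for m in r.mark_of('wrist',l)][:3])
E
```

```text
[ 0.44984902 -0.08007267  0.45001967] [ 1.79990599e+02 -3.42115825e-02 -1.32481733e+01] [-1.30142405e+01 -4.70330249e+00  1.24847170e+02 -1.10367113e-02
  5.98219605e+01  9.02394808e+01]
fork [(0.68, [398.3, 120.2], array([ 0.5288, -0.1651,  0.12  ]))]
bar_hinge [(0.88, [191.4, 131.1], array([0.5624, 0.0072, 0.12  ]))]
bar_post []
bar_hole [(0.97, [368.2, 216.5], array([ 0.4543, -0.1225,  0.12  ]))]
stand [(0.94, [306.0, 132.6], array([ 0.5349, -0.0876,  0.12  ]))]
```

View pics/d.png

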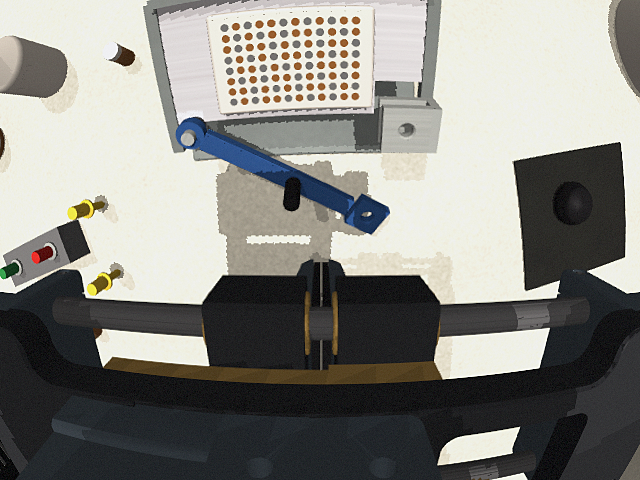

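```bash
cat > fk.py <<'E'
from h import *
from scipy.optimize import least_squares
A=0.48
def T(p):
    x,y,s=p[:3]; Rf=np.array([[np.cos(A)*np.cos(s),-np.sin(s),-np.sin(A)*np.cos(s)],[np.cos(A)*np.sin(s),np.cos(s),-np.sin(A)*np.sin(s)],[np.sin(A),0,np.cos(A)]])
    return Rf,np.array([x,y,.12])
def W(p,q): Rf,t=T(p); return t+Rf@np.array(q)
def bar(a,l,z): return [-l*np.sin(a),.18-l*np.cos(a),z]
E
python3 - <<'E'
from fk import *
P=(np.array([ .44984902,-.08007267,.45001967]),R.from_euler('xyz',[179.9906,-.0342,-13.248],degrees=True).as_matrix())
def pred(p): a=p[3]; return [('fork',[0,0,.014],(406,129)),('barhole',bar(a,.18,.005),(368,213)),('post',bar(a,.1,.04),(292,205)),('hinge',[0,.18,.005],(191,131)),('rhole',[0,0,.014],None)]
def res(p): return np.concatenate([proj('wrist',W(p,q),P)-uv for n,q,uv in pred(p)[:4]])
s=least_squares(res,[.52,-.17,-.23,.5],loss='soft_l1'); print(s.x,np.degrees(s.x[2]),res(s.x).reshape(-1,2).round(1))
p=s.x
for n in('scene','side'): print(n,[(k,proj(n,W(p,q)).round(1)) for k,q,_ in pred(p)])
print('post top',W(p,bar(p[3],.1,.04)),'post shut top',W(p,bar(0,.1,.04)),'post base',W(p,bar(p[3],.1,.005)))
im=cv2.imread('pics/d.png'); 
c=cv2.resize(im[90:240,170:450],None,fx=2.7,fy=2.7,interpolation=cv2.INTER_CUBIC)
im=cv2.imread('pics/b.png'); c2=cv2.resize(im[180:270,270:410],None,fx=2.7,fy=2.7,interpolation=cv2.INTER_CUBIC)
im=cv2.imread('pics/a.png'); c3=cv2.resize(im[190:280,220:360],None,fx=2.7,fy=2.7,interpolation=cv2.INTER_CUBIC)
cc=np.zeros((405+c2.shape[0]//1,756,3),np.uint8); cc[:405,:756]=c[:405,:756]; h=min(c2.shape[0],195); 
cc[405:405+c2.shape[0],:378]=c2; cc[405:405+c3.shape[0],378:756]=c3
cv2.imwrite('pics/e.png',cc[:600])
E
```

```text
[ 0.52628025 -0.16942274 -0.21146058  0.54185808] -12.115798895061431 [[ 1.4 -0. ]
 [ 0.2  1. ]
 [-0.3 -4. ]
 [-1.   0.5]]
scene [('fork', array([249.3, 225.6])), ('barhole', array([274.1, 226. ])), ('post', array([300.2, 217.1])), ('hinge', array([332. , 242.7])), ('rhole', array([249.3, 225.6]))]
side [('fork', array([369.8, 206.7])), ('barhole', array([382.8, 241.7])), ('post', array([357.3, 229.7])), ('hinge', array([310.9, 232.7])), ('rhole', array([369.8, 206.7]))]
post top [ 0.48329225 -0.06372079  0.13166452] post shut top [ 0.52501157 -0.08732783  0.1554798 ] post base [ 0.49909451 -0.06711306  0.10061969]
```

View pics/e.png

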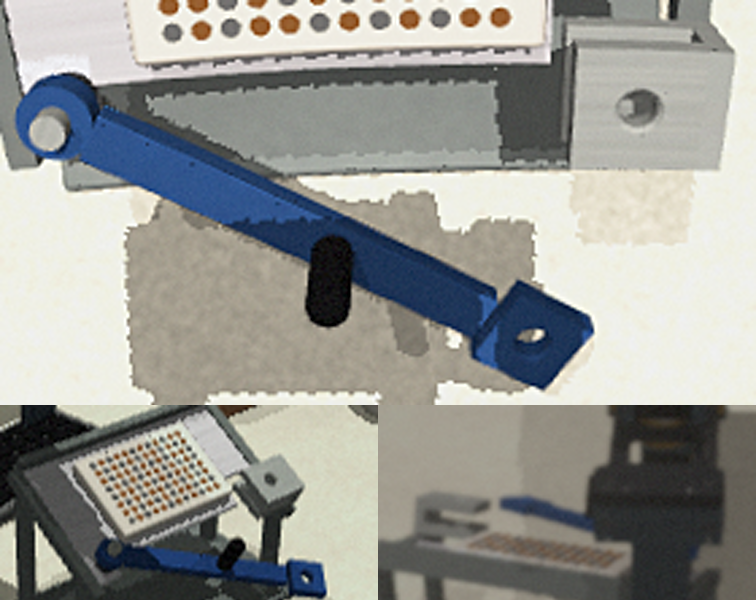

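Emit:
carry_out(series=[{"claw": 0, "xyz": [-17, 27, 0], "spin": 0.02}, {"claw": 0, "xyz": [-17, 27, -60], "spin": 0.02}, {"claw": 0, "xyz": [-17, 27, -110], "spin": 0.02}, {"claw": 0, "xyz": [-17, 27, -142], "spin": 0.02}, {"claw": 0, "xyz": [-17, 27, -142], "spin": 0.02}])

```text
clock: 4.38
tool_pos: [0.4323, -0.0529, 0.3064]
eef_rot: [180.0, 0.2, -12.3]
ft_force: [-0.4, -0.2, 0.8]
opening: 0.0003
```

Emit:
carry_out(series=[{"claw": 0, "xyz": [20, -4, 0], "spin": 0}, {"claw": 0, "xyz": [30, -6, 0], "spin": 0}, {"claw": 0, "xyz": [38, -11, 4], "spin": 0}, {"claw": 0, "xyz": [46, -16, 9], "spin": 0}, {"claw": 0, "xyz": [54, -21, 14], "spin": 0}, {"claw": 0, "xyz": [62, -25, 18], "spin": 0}, {"claw": 0, "xyz": [66, -28, 20], "spin": 0}, {"claw": 0, "xyz": [66, -28, 20], "spin": 0}])

```text
clock: 5.38
tool_pos: [0.4987, -0.0811, 0.3267]
eef_rot: [180.0, 0.2, -12.3]
ft_force: [-0.2, -0.7, -0.2]
opening: 0.0
```

```bash
python3 - <<'E'
from h import *
print(r.get_state()['tool_pos'],r.get_state()['ft_force'],r.get_state()['moment'])
im=cap('side'); w=cap('wrist')
c=np.vstack([cv2.resize(im[160:280,250:450],(600,360),interpolation=cv2.INTER_CUBIC),np.pad(cv2.resize(w[0:280,100:500],(343,240),interpolation=cv2.INTER_AREA),((0,0),(0,257),(0,0)))])
cv2.imwrite('pics/f.png',c[:,:,::-1])
E
```

```text
[ 0.49872682 -0.08110859  0.32674794] [-0.22092538 -0.69579324 -0.15477352] [0.09421996 0.12807555 0.00207425]
```

View pics/f.png

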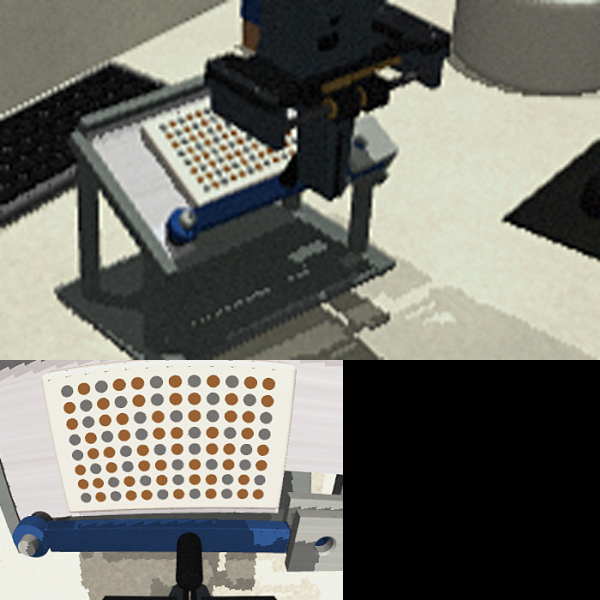

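Emit:
carry_out(series=[{"claw": 0, "xyz": [2, 0, 1], "spin": 0}, {"claw": 0, "xyz": [4, -1, 2], "spin": 0}, {"claw": 0, "xyz": [6, -1, 3], "spin": 0}, {"claw": 0, "xyz": [7, -1, 4], "spin": 0}, {"claw": 0, "xyz": [7, -1, 4], "spin": 0}])

```text
clock: 6.1
tool_pos: [0.5037, -0.0816, 0.3289]
eef_rot: [180.0, 0.5, -12.2]
ft_force: [-10.7, 0.1, -6.3]
opening: 0.0005
```

Emit:
carry_out(series=[{"claw": 0, "xyz": [-25, 5, 0], "spin": 0}, {"claw": 0, "xyz": [-50, 5, 20], "spin": 0}, {"claw": 0, "xyz": [-45, -50, 70], "spin": 0}, {"claw": 0, "xyz": [-35, -60, 100], "spin": 0}, {"claw": 0, "xyz": [-35, -60, 100], "spin": 0}])

```text
clock: 6.72
tool_pos: [0.4698, -0.1429, 0.4319]
eef_rot: [179.9, 0.2, -12.3]
ft_force: [-0.2, -0.1, 0.3]
opening: 0.0004
```

```bash
python3 - <<'E'
from h import *
P=pose(); print(P[0].tolist(),r.get_state()['eef_rot'].tolist())
w=cap('wrist','g.png'); 
for l in ['fork','bar_hole','bar_hinge']: print(l,[(round(m['p'],2),np.round(m['uv'],1).tolist()) for m in r.mark_of('wrist',l)][:2])
s=cap('side','gs.png')
pf=proj('wrist',[.5263-.0065,-.1694,.1324],P); print(pf); u,v=pf.astype(int)
c=cv2.resize(w[max(v-60,0):v+60,u-100:u+100],(800,480),interpolation=cv2.INTER_CUBIC); print('crop origin',u-100,max(v-60,0))
cv2.imwrite('pics/g2.png',c[:,:,::-1])
E
```

```text
[0.46979609418518364, -0.1428989766158022, 0.43186771814139713] [179.9213042278344, 0.21740991276290608, -12.333126798196764]
fork [(0.64, [335.1, 159.6]), (0.28, [33.8, 263.5])]
bar_hole [(0.65, [335.8, 161.6])]
bar_hinge [(0.78, [125.5, 173.3])]
[340.68976926 168.68217853]
crop origin 240 108
```

View pics/g2.png

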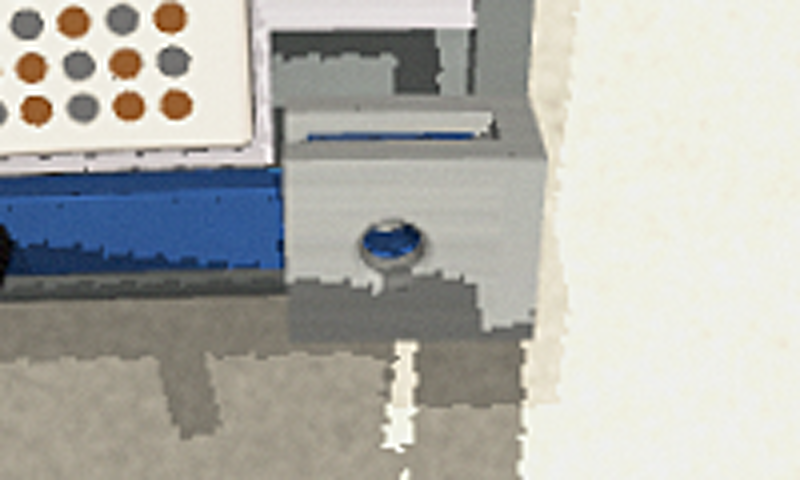

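```bash
python3 - <<'E'
from fk import *
E=lambda t,e:(np.array(t),R.from_euler('xyz',e,degrees=True).as_matrix())
P1=E([ .44984902,-.08007267,.45001967],[179.9906,-.0342,-13.248]); P2=E([.469796,-.142899,.431868],[179.9213,.2174,-12.3331])
F=[0,0,.014];H=[0,.18,.005]
O=[('wrist',P1,F,(406.3,129.6)),('wrist',P2,F,(337.8,168.3)),('side',None,F,(370,207)),('wrist',P1,H,(190.8,132)),('wrist',P2,H,(125.5,173.3)),('scene',None,F,(249,226))]
def go(O):
    f=lambda p:np.concatenate([proj(n,W(p,q),P)-uv for n,P,q,uv in O])
    s=least_squares(f,[.526,-.169,-.21],loss='soft_l1'); print(s.x,np.degrees(s.x[2]),f(s.x).reshape(-1,2).round(1).tolist(),'hole top',W(s.x,F))
go(O); go(O[:2]+O[3:5]); go(O[:3])
E
```

```text
[ 0.52630677 -0.16930146 -0.20530502] -11.763111134445161 [[1.0, -0.6], [1.0, 0.5], [-0.3, -0.3], [-0.9, 0.8], [-1.6, -0.7], [0.4, -0.4]] hole top [ 0.51997763 -0.16798348  0.13241793]
[ 0.52629961 -0.16920664 -0.20548877] -11.7736390027588 [[0.9, -0.6], [0.9, 0.6], [-1.0, 0.8], [-1.7, -0.7]] hole top [ 0.51997071 -0.1678875   0.13241793]
[ 0.52643967 -0.16814434 -0.14001819] -8.022451055768139 [[0.1, -0.6], [0.0, 0.7], [-0.4, -0.2]] hole top [ 0.52003803 -0.16724209  0.13241793]
```

Emit:
carry_out(series=[{"claw": 0, "xyz": [0, 60, 10], "spin": 0}, {"claw": 20, "xyz": [-15, 120, 10], "spin": 0}, {"claw": 40, "xyz": [-15, 180, 10], "spin": 0}, {"claw": 40, "xyz": [-15, 240, 10], "spin": 0}, {"claw": 40, "xyz": [-20, 300, 0], "spin": 0}, {"claw": 40, "xyz": [-30, 360, -20], "spin": 0}, {"claw": 40, "xyz": [-40, 400, -30], "spin": 0}, {"claw": 40, "xyz": [-40, 400, -30], "spin": 0}])

```text
clock: 7.98
tool_pos: [0.4269, 0.261, 0.3958]
eef_rot: [179.9, 0.8, -12.0]
ft_force: [-0.3, -0.5, -0.2]
opening: 0.04
```

```bash
python3 - <<'E'
from h import *
P=pose(); print(P[0].tolist(),r.get_state()['eef_rot'].tolist())
w=cap('wrist','i.png'); hsv=cv2.cvtColor(w,cv2.COLOR_RGB2HSV)
red=((hsv[...,0]<6)|(hsv[...,0]>174))&(hsv[...,1]>150)&(hsv[...,2]>70)
n,_,st,ce=cv2.connectedComponentsWithStats(red.astype(np.uint8))
print([(st[i].tolist(),ce[i].round(1).tolist()) for i in range(1,n) if st[i][4]>60])
print('pred top',proj('wrist',[.4928,.2679,.084],P),'pred bottom',proj('wrist',[.4928,.2679,.054],P))
u,v=proj('wrist',[.4928,.2679,.075],P).astype(int)
c=cv2.resize(w[max(v-75,0):v+75,max(u-100,0):u+100],None,fx=4,fy=4,interpolation=cv2.INTER_CUBIC); print('crop origin',max(u-100,0),max(v-75,0))
cv2.imwrite('pics/i2.png',c[:,:,::-1])
E
```

```text
[0.42687432374676393, 0.2610406312947438, 0.39584435275811325] [179.8729796125989, 0.8034771485158828, -11.990440816902304]
[([25, 127, 20, 21, 310], [33.7, 136.6]), ([283, 142, 19, 19, 298], [292.1, 151.2])]
pred top [293.67374387 153.03306502] pred bottom [296.0789248  152.38061817]
crop origin 194 77
```

View pics/i2.png

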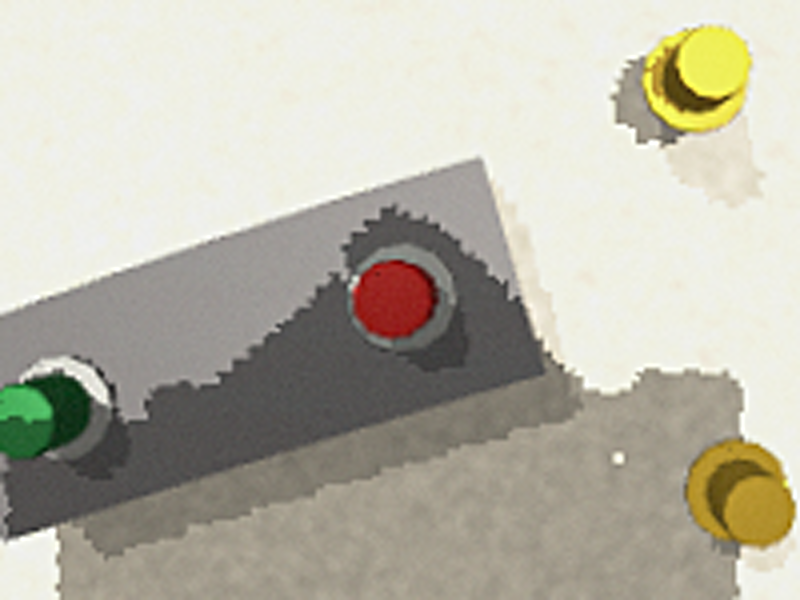

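Emit:
carry_out(series=[{"claw": 40, "xyz": [40, 5, 0], "spin": 0}, {"claw": 40, "xyz": [67, 8, 0], "spin": 0}, {"claw": 40, "xyz": [67, 8, -50], "spin": 0}, {"claw": 40, "xyz": [67, 8, -90], "spin": 0}, {"claw": 40, "xyz": [67, 8, -120], "spin": 0}, {"claw": 40, "xyz": [67, 8, -144], "spin": 0}, {"claw": 40, "xyz": [67, 8, -144], "spin": 0}, {"claw": 40, "xyz": [67, 8, -144], "spin": 0}])

```text
clock: 9.02
tool_pos: [0.4949, 0.2675, 0.2534]
eef_rot: [179.9, 0.7, -12.1]
ft_force: [0.1, 1.1, 0.3]
opening: 0.0397
```

Emit:
carry_out(series=[{"claw": 40, "xyz": [-1, 1, -1], "spin": 0}, {"claw": 0, "xyz": [-1, 1, -1], "spin": 0}, {"claw": 0, "xyz": [-1, 1, -1], "spin": 0}, {"claw": 0, "xyz": [-1, 1, -1], "spin": 0}, {"claw": 0, "xyz": [-1, 1, -1], "spin": 0}, {"claw": 0, "xyz": [-1, 1, -1], "spin": 0}])

```text
clock: 9.78
tool_pos: [0.4939, 0.2685, 0.2525]
eef_rot: [179.9, 0.7, -12.1]
ft_force: [-0.1, 0.3, 5.4]
opening: 0.0146
```

Emit:
carry_out(series=[{"claw": 0, "xyz": [0, 0, 10], "spin": 0}, {"claw": 0, "xyz": [0, 0, 22], "spin": 0}, {"claw": 0, "xyz": [0, 0, 34], "spin": 0}, {"claw": 0, "xyz": [0, 0, 34], "spin": 0}, {"claw": 0, "xyz": [0, 0, 34], "spin": 0}])

```text
clock: 10.4
tool_pos: [0.4938, 0.2684, 0.2865]
eef_rot: [179.9, 0.7, -12.1]
ft_force: [-0.3, 0.0, -0.4]
opening: 0.0149
```

```bash
python3 - <<'E'
from h import *
s=r.get_state(); print(s['tool_pos'],s['eef_rot'],s['ft_force'],s['opening'])
im=cap('side'); w=cap('wrist')
def cr(im,u,v,a,b,f): return cv2.resize(im[v-b:v+b,u-a:u+a],None,fx=f,fy=f,interpolation=cv2.INTER_CUBIC)
X=s['tool_pos']; u,v=proj('side',[X[0],X[1],.07]).astype(int); print(u,v)
cv2.imwrite('pics/j.png',np.hstack([cr(im,u,v,60,50,5)[:, :],cv2.resize(w[100:420,220:420],None,fx=1,fy=1)[:, :200] if 0 else cv2.resize(w[200:400,260:380],(200,500))])[:,:,::-1])
E
```

```text
[0.49381262 0.26843543 0.28649562] [179.91946462   0.72337477 -12.08168642] [-0.33889775  0.01583695 -0.41529123] 0.014857258862077814
249 325
```

View pics/j.png

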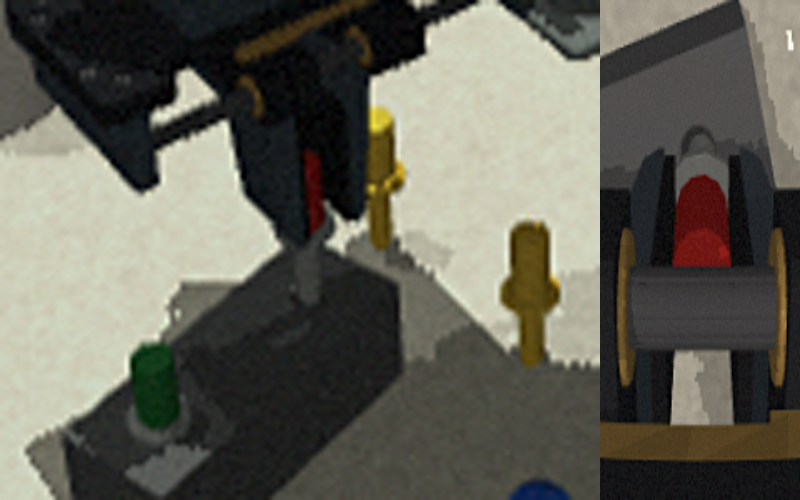

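Emit:
carry_out(series=[{"claw": 0, "xyz": [-4, 1, 0], "spin": 0}, {"claw": 0, "xyz": [-9, 2, 0], "spin": 0}, {"claw": 0, "xyz": [-12, 2.5, -1], "spin": 0}, {"claw": 0, "xyz": [-15.5, 3, -1.5], "spin": 0}, {"claw": 0, "xyz": [-15.5, 3, -1.5], "spin": 0}])

```text
clock: 11.12
tool_pos: [0.4783, 0.2717, 0.2851]
eef_rot: [179.9, 0.7, -12.1]
ft_force: [3.4, -0.2, 5.7]
opening: 0.0156
```

Emit:
carry_out(series=[{"claw": 0, "xyz": [-3, 1, -1], "spin": 0}, {"claw": 0, "xyz": [-7, 1.5, -2], "spin": 0}, {"claw": 0, "xyz": [-10, 2, -3.5], "spin": 0}, {"claw": 0, "xyz": [-13, 3, -5], "spin": 0}, {"claw": 0, "xyz": [-13, 3, -5], "spin": 0}])

```text
clock: 11.75
tool_pos: [0.4652, 0.2749, 0.2805]
eef_rot: [180.0, 0.7, -12.1]
ft_force: [2.0, -0.2, 9.0]
opening: 0.0153
```

```bash
python3 - <<'E'
from h import *
s=r.get_state(); print(s['tool_pos'],s['eef_rot'],s['ft_force'],s['opening'])
im=cap('side'); w=cap('wrist','k.png')
def cr(im,u,v,a,b,f): return cv2.resize(im[v-b:v+b,u-a:u+a],None,fx=f,fy=f,interpolation=cv2.INTER_CUBIC)
X=s['tool_pos']; u,v=proj('side',[X[0],X[1],.07]).astype(int); print(u,v)
cv2.imwrite('pics/ks.png',im[:,:,::-1])
cv2.imwrite('pics/k2.png',np.hstack([cr(im,u,v,50,50,5),cv2.resize(w[220:370,275:365],(300,500))])[:,:,::-1])
E
```

```text
[0.46524824 0.27492531 0.28050965] [179.96960869   0.67354135 -12.05792908] [ 2.0202986  -0.19040898  9.03223649] 0.015250800110044455
258 334
```

View pics/k2.png

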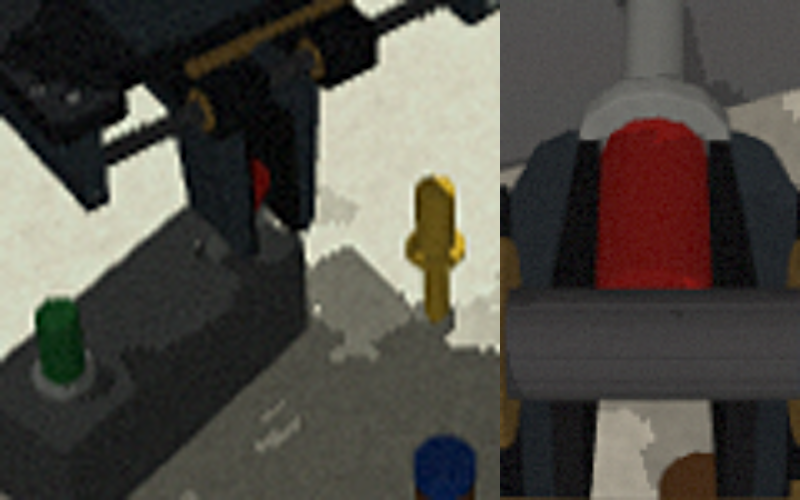

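Emit:
carry_out(series=[{"claw": 0, "xyz": [0, 0, 20], "spin": 0}, {"claw": 0, "xyz": [0, 0, 60], "spin": 0}, {"claw": 0, "xyz": [0, 0, 100], "spin": 0}, {"claw": 0, "xyz": [15, -60, 120], "spin": 0}, {"claw": 0, "xyz": [15, -120, 120], "spin": 0}, {"claw": 0, "xyz": [15, -180, 120], "spin": 0}, {"claw": 0, "xyz": [15, -180, 120], "spin": 0}, {"claw": 0, "xyz": [15, -180, 120], "spin": 0}])

```text
clock: 12.85
tool_pos: [0.48, 0.0951, 0.4002]
eef_rot: [180.0, 0.7, -12.1]
ft_force: [-0.1, 0.8, -0.5]
opening: 0.015
```

```bash
python3 - <<'E'
from h import *
s=r.get_state(); print(s['tool_pos'],s['eef_rot'],s['ft_force'],s['opening'])
P=pose(); w=cap('wrist','l.png'); sd=cap('side','ls.png')
# predicted pixels for pin: fixed pivot at pin z=60 located at tool (0,0,zt)
for ph in (20,24,27.5,31):
  a=np.radians(ph); ax=np.array([-np.sin(a),0,-np.cos(a)]) # pin axis (foot->head) in tool frame: head toward -tool x, up
  nx=np.array([np.cos(a),0,-np.sin(a)]) # side facing +x (camera)
  c=np.array([0,0,.191-.011])
  f=lambda z,rr: c+ax*(z-.06)+nx*rr
  t=lambda q: proj('wrist',P[0]+P[1]@q,P).round(1).tolist()
  print(ph,'foot near/far',t(f(0,.004)),t(f(0,-.004)),'flange bottom',t(f(.038,.012)),'flange top edge',t(f(.042,.012)),'grip base',t(f(.042,.008)),'grip top',t(f(.072,.008)))
for v in range(150,330,4): print(v,w[v,318:324].mean(0).astype(int).tolist(),end=' ')
u,v=proj('side',P[0]+P[1]@np.array([0,0,.19])).astype(int)
c1=cv2.resize(sd[v-50:v+50,u-40:u+40],(400,500),interpolation=cv2.INTER_CUBIC); c2=cv2.resize(w[150:330,250:394],(400,500),interpolation=cv2.INTER_CUBIC)
cv2.imwrite('pics/l2.png',np.hstack([c1,c2])[:,:,::-1])
E
```

```text
[0.48002837 0.09505285 0.40024323] [179.96745382   0.74024327 -12.10740119] [-0.05379015  0.78628317 -0.49429334] 0.015026025059885605
20 foot near/far [321.1, 227.0] [321.0, 238.3] flange bottom [321.2, 253.7] flange top edge [321.2, 258.5] grip base [321.2, 265.0] grip top [321.4, 307.7]
24 foot near/far [321.1, 221.3] [321.0, 232.3] flange bottom [321.2, 252.2] flange top edge [321.2, 257.5] grip base [321.2, 263.8] grip top [321.4, 310.0]
27.5 foot near/far [321.1, 216.4] [321.1, 227.2] flange bottom [321.2, 251.1] flange top edge [321.2, 256.9] grip base [321.2, 262.8] grip top [321.4, 311.9]
31 foot near/far [321.1, 211.7] [321.1, 222.2] flange bottom [321.2, 250.2] flange top edge [321.2, 256.3] grip base [321.2, 262.0] grip top [321.4, 313.8]
150 [160, 154, 139] 154 [161, 154, 138] 158 [163, 155, 140] 162 [161, 154, 139] 166 [158, 152, 137] 170 [161, 155, 139] 174 [156, 150, 135] 178 [162, 155, 140] 182 [164, 157, 142] 186 [169, 161, 146] 190 [163, 156, 141] 194 [159, 153, 138] 198 [166, 158, 142] 202 [162, 155, 140] 206 [164, 157, 142] 210 [161, 155, 139] 214 [117, 115, 105] 218 [100, 100, 96] 222 [101, 100, 96] 226 [103, 102, 98] 230 [103, 102, 97] 234 [102, 102, 96] 238 [103, 103, 98] 242 [104, 104, 99] 246 [101, 101, 97] 250 [112, 112, 107] 254 [113, 119, 114] 258 [120, 21, 18] 262 [99, 22, 17] 266 [98, 15, 14] 270 [99, 17, 16] 274 [100, 19, 16] 278 [98, 16, 13] 282 [97, 17, 12] 286 [98, 18, 13] 290 [98, 16, 13] 294 [99, 16, 16] 298 [99, 19, 16] 302 [108, 18, 15] 306 [80, 27, 25] 310 [47, 45, 45] 314 [57, 54, 56] 318 [64, 62, 62] 322 [66, 65, 64] 326 [66, 65, 66]
```

View pics/l2.png

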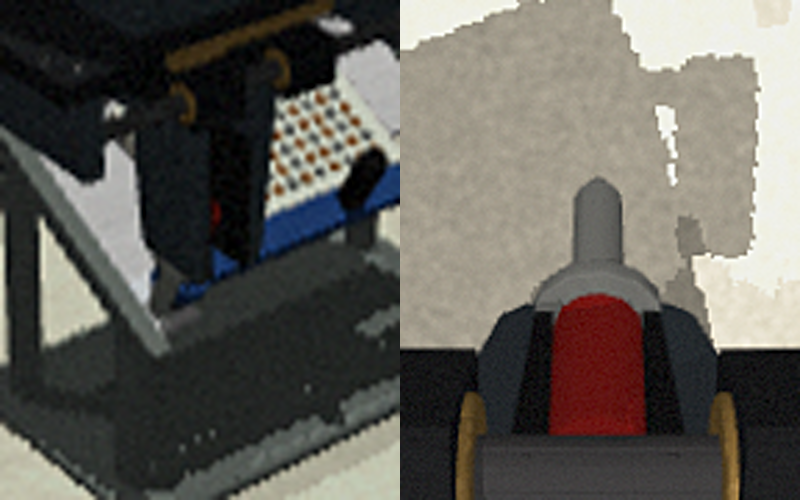

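```bash
python3 - <<'E'
from h import *
from scipy.optimize import least_squares
P=pose()
def pts(p):
    a=p[0]; ax=np.array([-np.sin(a),0,-np.cos(a)]); nx=np.array([np.cos(a),0,-np.sin(a)]); c=np.array([p[1],0,p[2]])
    f=lambda z,rr,yy=0: proj('wrist',P[0]+P[1]@(c+ax*(z-.06)+nx*rr+np.array([0,yy,0])),P)
    fw=abs(f(.042,0,.012)-f(.042,0,-.012))[0]; sw=abs(f(.02,0,.005)-f(.02,0,-.005))[0]; gw=abs(f(.05,.0,.008)-f(.05,0,-.008))[0]
    return np.array([f(0,p[3])[1],f(.038,.012)[1],f(.042,.008)[1],fw,sw,gw])
ob=np.array([213.8,244.8,256.2,46,17.6,32.5])
print(pts([.48,0,.18,.003]))
for rt in(.002,.0035,.005):
  s=least_squares(lambda p:(pts([p[0],p[1],p[2],rt])-ob)/[1,1,1,1,1,3],[.45,0,.18],x_scale=[.1,.01,.01]); print(rt,np.degrees(s.x[0]),s.x[1:],s.fun.round(1))
  s=least_squares(lambda p:(pts([p[0],p[1],p[2],rt])-ob)[:3],[.45,0,.18],x_scale=[.1,.01,.01]); print(' 3pt',np.degrees(s.x[0]),s.x[1:],pts([*s.x,rt]).round(1))
E
```

```text
[217.80624245 251.14658792 262.81613127  48.00308795  18.43397216
  33.0237081 ]
0.002 28.693492870216517 [0.00069611 0.18876698] [ 0.   0.1 -0.1  0.   0.1 -0.3]
 3pt 28.142261177826498 [0.00176228 0.18513861] [213.8 244.8 256.2  46.9  18.1  32.3]
0.0035 26.842115600743632 [0.00105843 0.1883994 ] [ 0.   0.1 -0.1  0.1  0.1 -0.3]
 3pt 26.20503468244133 [0.00228385 0.18426216] [213.8 244.8 256.2  47.1  18.1  32.4]
0.005 24.931523741461397 [0.00145103 0.18803787] [-0.   0.1 -0.1  0.1  0.1 -0.3]
 3pt 24.168424162722207 [0.0029139  0.18313861] [213.8 244.8 256.2  47.3  18.1  32.6]
```

```bash
cat > tgt.py <<'E'
from fk import *
p=[.5263,-.1690,-.2055]
C=np.array([.0015,0,.186])
def tcp(zfoot,Rm): return W(p,[0,0,zfoot+.06])-Rm@C
def show(zs):
    t,Rm=pose(); print('now',t.round(4))
    for z in zs: print(z,((tcp(z,Rm)-t)*1000).round(1))
E
python3 - <<'E'
from tgt import *
show([.06,.03,.02,.014,0,-.01,-.024])
E
```

```text
now [0.4802 0.0959 0.4003]
0.06 [  -7.3 -253.6   12.1]
0.03 [   6.3 -256.5  -14.5]
0.02 [  10.8 -257.4  -23.3]
0.014 [  13.5 -258.   -28.7]
0 [  19.8 -259.3  -41.1]
-0.01 [  24.4 -260.2  -50. ]
-0.024 [  30.7 -261.6  -62.4]
```

Emit:
carry_out(series=[{"claw": 0, "xyz": [-15, -40, 35], "spin": 0}, {"claw": 0, "xyz": [-15, -95, 45], "spin": 0}, {"claw": 0, "xyz": [-15, -150, 45], "spin": 0}, {"claw": 0, "xyz": [-15, -205, 45], "spin": 0}, {"claw": 0, "xyz": [-10, -253, 30], "spin": 0}, {"claw": 0, "xyz": [2, -255, -5], "spin": 0}, {"claw": 0, "xyz": [6.5, -256.5, -14.5], "spin": 0}, {"claw": 0, "xyz": [6.5, -256.5, -14.5], "spin": 0}])

```text
clock: 13.95
tool_pos: [0.487, -0.1597, 0.3856]
eef_rot: [180.0, 0.8, -11.9]
ft_force: [0.3, -1.1, -0.5]
opening: 0.0153
```

```bash
python3 - <<'E'
from tgt import *
s=r.get_state(); print(s['eef_rot'],s['ft_force']); show([.03,.02,.014,-.024])
P=pose(); w=cap('wrist','m.png'); sd=cap('side','ms.png')
print('hole top',proj('wrist',W(p,[0,0,.014]),P),'foot pred',proj('wrist',W(p,[0,0,.03]),P))
print('side hole',proj('side',W(p,[0,0,.014])),'foot',proj('side',W(p,[0,0,.03])))
u,v=proj('wrist',W(p,[0,0,.02]),P).astype(int); c1=cv2.resize(w[v-50:v+50,u-50:u+50],(500,500),interpolation=cv2.INTER_CUBIC)
U,V=proj('side',W(p,[0,0,.03])).astype(int); c2=cv2.resize(sd[V-30:V+30,U-18:U+18],(300,500),interpolation=cv2.INTER_CUBIC)
print('orig',u-50,v-50,U-18,V-30); cv2.imwrite('pics/m2.png',np.hstack([c1,c2])[:,:,::-1])
E
```

```text
[179.98662071   0.80498485 -11.90201735] [ 0.30568335 -1.05163724 -0.54928091]
now [ 0.487  -0.1597  0.3856]
0.03 [-0.3 -1.   0.3]
0.02 [ 4.2 -2.  -8.6]
0.014 [  6.9  -2.5 -13.9]
-0.024 [ 24.1  -6.1 -47.6]
hole top [322.5528331  200.92913416] foot pred [322.71519779 216.67544975]
side hole [369.68177053 206.73976534] foot [372.26780304 202.91716085]
orig 272 156 354 172
```

View pics/m2.png

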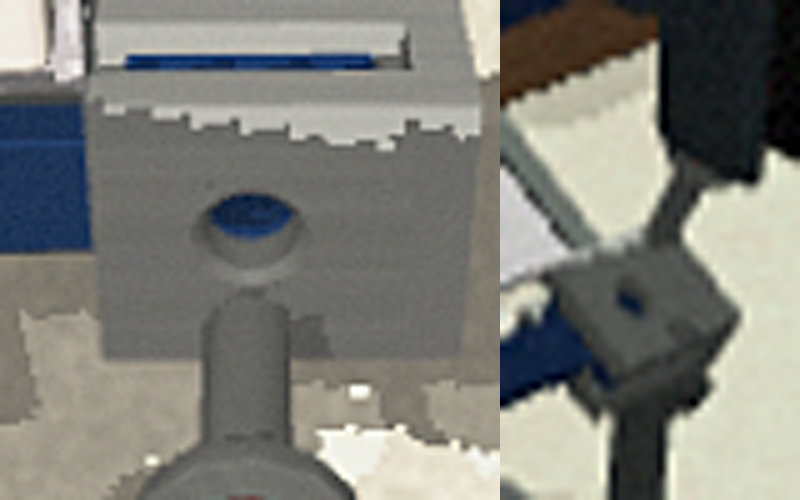

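Emit:
carry_out(series=[{"claw": 0, "xyz": [3.2, -1.8, -8.6], "spin": 0.0}, {"claw": 0, "xyz": [5.9, -2.3, -13.9], "spin": 0}, {"claw": 0, "xyz": [7.2, -2.6, -16.5], "spin": 0}, {"claw": 0, "xyz": [8.6, -2.9, -19.2], "spin": 0}, {"claw": 0, "xyz": [8.6, -2.9, -19.2], "spin": 0}])

```text
clock: 14.68
tool_pos: [0.4955, -0.1628, 0.3672]
eef_rot: [180.0, 0.7, -11.9]
ft_force: [-1.3, -0.2, -1.2]
opening: 0.0149
```

Emit:
carry_out(series=[{"claw": 0, "xyz": [1.4, -0.3, -2.7], "spin": 0}, {"claw": 0, "xyz": [2.7, -0.6, -5.3], "spin": 0}, {"claw": 0, "xyz": [4.0, -0.8, -8], "spin": 0}, {"claw": 0, "xyz": [4.0, -0.8, -8], "spin": 0}])

```text
clock: 15.18
tool_pos: [0.4988, -0.1633, 0.3582]
eef_rot: [-180.0, 0.9, -11.9]
ft_force: [-3.2, 2.8, -5.1]
opening: 0.0154
```

```bash
python3 - <<'E'
from tgt import *
s=r.get_state(); print(s['ft_force'],s['moment'],s['opening']); show([0,-.01,-.024])
P=pose(); w=cap('wrist','n.png')
for v in range(190,320,3): print(v,w[v,318:325].mean(0).astype(int).tolist(),end=' ')
print([proj('wrist',W(p,[0,0,.014]),P).round(1),proj('wrist',W(p,[-.02,0,.014]),P).round(1)])
E
```

```text
[-3.2093129   2.79159769 -5.12441099] [0.57638967 1.0776113  0.07965041] 0.015392731354127815
now [ 0.4988 -0.1633  0.3582]
0 [ 1.8 -0.4  1. ]
-0.01 [ 6.3 -1.3 -7.8]
-0.024 [ 12.6  -2.6 -20.3]
190 [29, 51, 83] 193 [19, 44, 79] 196 [109, 107, 101] 199 [102, 101, 98] 202 [105, 104, 99] 205 [109, 108, 103] 208 [107, 107, 103] 211 [109, 107, 103] 214 [112, 113, 107] 217 [112, 112, 106] 220 [109, 109, 104] 223 [97, 98, 94] 226 [100, 100, 96] 229 [99, 99, 95] 232 [100, 100, 95] 235 [99, 100, 97] 238 [100, 101, 97] 241 [99, 100, 96] 244 [96, 96, 92] 247 [103, 102, 98] 250 [113, 113, 108] 253 [114, 114, 108] 256 [111, 73, 68] 259 [117, 21, 20] 262 [95, 18, 15] 265 [97, 17, 16] 268 [97, 17, 14] 271 [96, 16, 16] 274 [98, 18, 16] 277 [97, 18, 15] 280 [97, 15, 11] 283 [99, 19, 17] 286 [96, 15, 11] 289 [97, 15, 12] 292 [98, 18, 14] 295 [98, 20, 17] 298 [99, 17, 13] 301 [110, 22, 17] 304 [110, 18, 18] 307 [28, 37, 39] 310 [47, 45, 44] 313 [54, 51, 53] 316 [58, 56, 57] 319 [64, 63, 63] [array([321. , 228.8]), array([321. , 254.2])]
```

Emit:
carry_out(series=[{"claw": 0, "xyz": [-0.9, 0.7, -0.5], "spin": 0}, {"claw": 0, "xyz": [0.2, 0.5, -2.6], "spin": 0}, {"claw": 0, "xyz": [1.4, 0.2, -4.9], "spin": 0}, {"claw": 0, "xyz": [1.4, 0.2, -4.9], "spin": 0}])

```text
clock: 15.72
tool_pos: [0.5003, -0.1631, 0.3531]
eef_rot: [-180.0, 0.9, -11.9]
ft_force: [-2.6, -0.0, -4.0]
opening: 0.0148
```

Emit:
carry_out(series=[{"claw": 0, "xyz": [0.5, 0, -2.5], "spin": 0}, {"claw": 0, "xyz": [1.5, -0.3, -4.5], "spin": 0}, {"claw": 0, "xyz": [2.5, -0.5, -6.5], "spin": 0}, {"claw": 0, "xyz": [2.5, -0.5, -6.5], "spin": 0}])

```text
clock: 16.23
tool_pos: [0.5028, -0.1636, 0.3464]
eef_rot: [-180.0, 0.9, -11.9]
ft_force: [-0.9, -0.3, -2.6]
opening: 0.0153
```

```bash
python3 - <<'E'
from tgt import *
s=r.get_state(); print(s['eef_rot'],s['ft_force'],s['moment'],s['opening']); show([-.01,-.015,-.024])
P=pose(); w=cap('wrist','o.png')
sub=w[190:330,316:327].mean(1).astype(int)
print([(190+i,sub[i].tolist()) for i in range(0,75,2)])
print([(k,proj('wrist',W(p,[x,0,.014]),P).round(1).tolist()) for k,x in (('hole',0),('rim',-.006),('edge',-.02),('far',.02))])
E
```

```text
[-179.99828653    0.89943471  -11.92162574] [-0.85114619 -0.25113991 -2.56604953] [0.09840915 0.44759186 0.01349473] 0.015252758441114183
now [ 0.5028 -0.1636  0.3464]
-0.01 [ 2.2 -0.9  3.9]
-0.015 [ 4.5 -1.4 -0.5]
-0.024 [ 8.6 -2.3 -8.5]
[(190, [105, 105, 101]), (192, [107, 107, 102]), (194, [109, 108, 105]), (196, [107, 107, 102]), (198, [117, 113, 106]), (200, [33, 52, 83]), (202, [27, 49, 83]), (204, [20, 44, 80]), (206, [114, 112, 102]), (208, [104, 104, 100]), (210, [103, 102, 98]), (212, [105, 105, 101]), (214, [107, 106, 101]), (216, [109, 108, 106]), (218, [108, 108, 104]), (220, [108, 107, 104]), (222, [108, 108, 104]), (224, [111, 111, 106]), (226, [112, 111, 106]), (228, [113, 113, 108]), (230, [111, 110, 106]), (232, [108, 108, 105]), (234, [98, 98, 94]), (236, [100, 100, 96]), (238, [100, 99, 95]), (240, [99, 99, 95]), (242, [101, 100, 96]), (244, [96, 96, 92]), (246, [100, 99, 96]), (248, [113, 112, 108]), (250, [112, 112, 107]), (252, [112, 112, 107]), (254, [112, 116, 111]), (256, [112, 61, 58]), (258, [117, 19, 15]), (260, [103, 19, 17]), (262, [98, 19, 16]), (264, [96, 15, 13])]
[('hole', [321.9, 241.1]), ('rim', [321.9, 249.2]), ('edge', [321.9, 266.9]), ('far', [321.9, 211.6])]
```

Emit:
carry_out(series=[{"claw": 0, "xyz": [1.1, -0.2, -2.2], "spin": 0}, {"claw": 0, "xyz": [2.2, -0.5, -4.4], "spin": 0}, {"claw": 0, "xyz": [3.4, -0.7, -6.6], "spin": 0}, {"claw": 0, "xyz": [3.4, -0.7, -6.6], "spin": 0}])

```text
clock: 16.77
tool_pos: [0.5062, -0.1643, 0.3395]
eef_rot: [-180.0, 0.9, -11.9]
ft_force: [-3.1, -0.4, -4.9]
opening: 0.0154
```

Emit:
carry_out(series=[{"claw": 0, "xyz": [0.5, -0.2, -2], "spin": 0}, {"claw": 0, "xyz": [1.3, -0.4, -3.7], "spin": 0}, {"claw": 0, "xyz": [2.3, -0.6, -5.7], "spin": 0}, {"claw": 0, "xyz": [2.3, -0.6, -5.7], "spin": 0}])

```text
clock: 17.27
tool_pos: [0.5085, -0.1649, 0.3336]
eef_rot: [-180.0, 0.9, -11.9]
ft_force: [-2.7, 0.3, -3.4]
opening: 0.015
```

```bash
python3 - <<'E'
from tgt import *
s=r.get_state(); print(s['eef_rot'],s['ft_force'],s['moment'],s['opening']); show([-.024])
P=pose(); w=cap('wrist','q.png')
sub=w[190:330,316:327].mean(1).astype(int)
print([(190+i,sub[i].tolist()) for i in range(30,75,2)])
E
```

```text
[-179.99200478    0.92905248  -11.9185694 ] [-2.73952941  0.2870018  -3.43183334] [ 0.18176584  0.62087009 -0.07983857] 0.015048680334273704
now [ 0.5085 -0.1649  0.3336]
-0.024 [ 3.  -1.1  4.3]
[(220, [19, 43, 79]), (222, [107, 104, 100]), (224, [105, 104, 99]), (226, [104, 102, 99]), (228, [105, 105, 101]), (230, [105, 105, 99]), (232, [109, 108, 104]), (234, [110, 108, 104]), (236, [106, 106, 102]), (238, [108, 107, 104]), (240, [109, 109, 104]), (242, [114, 114, 108]), (244, [100, 100, 95]), (246, [100, 99, 96]), (248, [113, 113, 108]), (250, [113, 112, 108]), (252, [112, 112, 107]), (254, [112, 116, 111]), (256, [111, 63, 59]), (258, [114, 20, 16]), (260, [103, 21, 17]), (262, [96, 19, 15]), (264, [98, 18, 16])]
```

Emit:
carry_out(series=[{"claw": 0, "xyz": [0.5, -0.1, -1.5], "spin": 0}, {"claw": 0, "xyz": [1.2, -0.2, -3], "spin": 0}, {"claw": 0, "xyz": [1.2, -0.2, -3], "spin": 0}])

```text
clock: 17.7
tool_pos: [0.5096, -0.1651, 0.3318]
eef_rot: [180.0, 1.0, -11.9]
ft_force: [-17.7, 3.5, 25.4]
opening: 0.0154
```

Emit:
carry_out(series=[{"claw": 0, "xyz": [0.5, -0.1, -1], "spin": 0}, {"claw": 0, "xyz": [1, -0.2, -2], "spin": 0}, {"claw": 0, "xyz": [1, -0.2, -2], "spin": 0}])

```text
clock: 18.08
tool_pos: [0.5105, -0.1653, 0.3313]
eef_rot: [-180.0, 1.1, -11.9]
ft_force: [-20.5, 5.1, 29.7]
opening: 0.0155
```

```bash
python3 - <<'E'
from tgt import *
P=pose(); w=cap('wrist','q3.png'); print(P[0])
sub=w[190:330,316:327].mean(1).astype(int)
print([(190+i,sub[i].tolist()) for i in range(34,75,2)])
E
```

```text
[ 0.5104904  -0.16534708  0.33125705]
[(224, [16, 41, 79]), (226, [110, 108, 100]), (228, [104, 103, 99]), (230, [105, 104, 100]), (232, [104, 106, 99]), (234, [105, 106, 100]), (236, [107, 107, 102]), (238, [109, 108, 105]), (240, [107, 107, 102]), (242, [108, 107, 104]), (244, [109, 109, 104]), (246, [112, 113, 107]), (248, [98, 98, 94]), (250, [104, 103, 100]), (252, [119, 118, 114]), (254, [111, 110, 106]), (256, [111, 111, 106]), (258, [104, 107, 102]), (260, [93, 20, 19]), (262, [99, 20, 16]), (264, [100, 19, 16])]
```

Emit:
carry_out(series=[{"claw": 0, "xyz": [-0.5, 0.1, 1], "spin": 0}, {"claw": 40, "xyz": [-0.5, 0.1, 1], "spin": 0}, {"claw": 40, "xyz": [-0.5, 0.1, 1], "spin": 0}, {"claw": 40, "xyz": [-0.5, 0.1, 1], "spin": 0}, {"claw": 40, "xyz": [-0.5, 0.1, 12], "spin": 0}, {"claw": 40, "xyz": [-0.5, 0.1, 50], "spin": 0}, {"claw": 40, "xyz": [-20, 5, 80], "spin": 0}, {"claw": 20, "xyz": [-30, 7, 100], "spin": 0}])

```text
clock: 19.12
tool_pos: [0.48, -0.1582, 0.4334]
eef_rot: [180.0, 1.0, -11.9]
ft_force: [-0.0, -0.9, -0.1]
opening: 0.033
```

```bash
python3 - <<'E'
from tgt import *
s=r.get_state(); print(s['tool_pos'],s['eef_rot'],s['ft_force'],s['opening'])
P=pose(); w=cap('wrist','s.png'); sd=cap('side','ss.png')
hsv=cv2.cvtColor(w,cv2.COLOR_RGB2HSV); red=((hsv[...,0]<6)|(hsv[...,0]>174))&(hsv[...,1]>150)&(hsv[...,2]>60)
n,_,st,ce=cv2.connectedComponentsWithStats(red.astype(np.uint8)); print('wrist red',[(st[i].tolist(),ce[i].round(1).tolist()) for i in range(1,n) if st[i][4]>40])
hsv=cv2.cvtColor(sd,cv2.COLOR_RGB2HSV); red2=((hsv[...,0]<6)|(hsv[...,0]>174))&(hsv[...,1]>150)&(hsv[...,2]>60)
n,_,st,ce=cv2.connectedComponentsWithStats(red2.astype(np.uint8)); print('side red',[(st[i].tolist(),ce[i].round(1).tolist()) for i in range(1,n) if st[i][4]>8])
for d in(0,.003,.006,.010):
  print(d,'head top',proj('wrist',W(p,[-.002,0,.048+d]),P).round(1),'grip base',proj('wrist',W(p,[-.002,0,.018+d]),P).round(1),'side',proj('side',W(p,[-.002,0,.048+d])).round(1),proj('side',W(p,[-.002,0,.018+d])).round(1))
u,v=proj('wrist',W(p,[0,0,.03]),P).astype(int); print(u,v)
for y in range(v-50,v+40,3): print(y,w[y,u-2:u+3].mean(0).astype(int).tolist(),end=' ')
print([(l,[(round(m['p'],2),np.round(m['uv'],1).tolist()) for m in r.mark_of('wrist',l)][:2]) for l in('long_pin','bar_hole')], [(round(m['p'],2),np.round(m['uv'],1).tolist()) for m in r.mark_of('side','long_pin')])
print('pred foot wrist',proj('wrist',W(p,[0,0,-.024]),P),'side',proj('side',W(p,[0,0,-.024])))
E
```

```text
[ 0.47996938 -0.15819422  0.43338105] [179.98698015   0.99125942 -11.90015223] [-0.02633713 -0.89787112 -0.12122229] 0.032963247077994966
wrist red [([311, 179, 22, 40, 759], [321.6, 198.4])]
side red [([369, 198, 10, 11, 65], [373.1, 202.6]), ([88, 386, 14, 15, 153], [94.6, 392.8]), ([38, 396, 15, 14, 150], [45.1, 402.1]), ([32, 414, 16, 16, 171], [39.6, 421.1]), ([26, 435, 17, 17, 193], [34.0, 442.3])]
0 head top [322.4 210.5] grip base [322.2 186.1] side [375.7 199.1] [370.8 206.4]
0.003 head top [322.5 213.2] grip base [322.2 188.3] side [376.2 198.4] [371.3 205.7]
0.006 head top [322.5 216. ] grip base [322.2 190.6] side [376.7 197.7] [371.8 205. ]
0.01 head top [322.5 219.7] grip base [322.3 193.7] side [377.4 196.7] [372.4 204. ]
322 193
143 [149, 148, 142] 146 [142, 142, 136] 149 [187, 186, 179] 152 [135, 146, 156] 155 [143, 139, 134] 158 [140, 140, 134] 161 [189, 188, 181] 164 [183, 182, 175] 167 [189, 188, 179] 170 [161, 160, 153] 173 [118, 119, 113] 176 [110, 112, 107] 179 [124, 15, 10] 182 [122, 24, 22] 185 [122, 22, 20] 188 [123, 24, 21] 191 [122, 25, 21] 194 [120, 22, 20] 197 [121, 21, 18] 200 [122, 25, 22] 203 [134, 27, 24] 206 [129, 24, 22] 209 [128, 24, 21] 212 [127, 24, 20] 215 [125, 20, 18] 218 [125, 56, 49] 221 [163, 156, 140] 224 [164, 159, 141] 227 [161, 155, 140] 230 [165, 158, 143] [('long_pin', [(0.95, [318.9, 157.3]), (0.89, [58.8, 231.6])]), ('bar_hole', [(0.69, [206.0, 206.3])])] [(0.57, [364.4, 214.3]), (0.56, [296.4, 348.7]), (0.44, [266.2, 324.1])]
pred foot wrist [321.92684031 156.32785811] side [363.75632415 215.49860259]
```

Emit:
carry_out(series=[{"claw": 0, "xyz": [27, -7, 0], "spin": 0}, {"claw": 0, "xyz": [27, -7, -30], "spin": 0}, {"claw": 0, "xyz": [27, -7, -58], "spin": 0}, {"claw": 0, "xyz": [27, -7, -68], "spin": 0}, {"claw": 0, "xyz": [27, -7, -71], "spin": 0}, {"claw": 0, "xyz": [27, -7, -71], "spin": 0}])

```text
clock: 20.12
tool_pos: [0.5079, -0.1655, 0.3603]
eef_rot: [180.0, 1.1, -11.9]
ft_force: [0.2, -0.2, -0.8]
opening: 0.0002
```

Emit:
carry_out(series=[{"claw": 0, "xyz": [0, 0, -1.5], "spin": 0}, {"claw": 0, "xyz": [0, 0, -3], "spin": 0}, {"claw": 0, "xyz": [0, 0, -3], "spin": 0}])

```text
clock: 20.5
tool_pos: [0.5079, -0.1655, 0.3575]
eef_rot: [180.0, 1.1, -11.9]
ft_force: [0.5, -0.5, -0.5]
opening: 0.0006
```

Emit:
carry_out(series=[{"claw": 0, "xyz": [0, 0, -1], "spin": 0}, {"claw": 0, "xyz": [0, 0, -1], "spin": 0}])

```text
clock: 20.75
tool_pos: [0.5079, -0.1655, 0.3566]
eef_rot: [180.0, 1.0, -11.9]
ft_force: [0.8, 0.9, 2.7]
opening: 0.0003
```

Emit:
carry_out(series=[{"claw": 0, "xyz": [0, 0, -1], "spin": 0}, {"claw": 0, "xyz": [0, 0, -1], "spin": 0}])

```text
clock: 21.0
tool_pos: [0.5081, -0.1656, 0.3561]
eef_rot: [180.0, 1.0, -11.9]
ft_force: [-3.7, 0.4, 7.9]
opening: 0.0004
```

Emit:
carry_out(series=[{"claw": 0, "xyz": [0, 0, -1], "spin": 0}, {"claw": 0, "xyz": [0, 0, -1], "spin": 0}])

```text
clock: 21.25
tool_pos: [0.5082, -0.1656, 0.3558]
eef_rot: [180.0, 1.0, -11.9]
ft_force: [-5.5, 2.0, 14.5]
opening: 0.0006
```

Emit:
carry_out(series=[{"claw": 0, "xyz": [0, 0, -2], "spin": 0}, {"claw": 0, "xyz": [0, 0, -2], "spin": 0}])

```text
clock: 21.5
tool_pos: [0.5085, -0.1657, 0.3553]
eef_rot: [180.0, 1.0, -11.9]
ft_force: [-10.4, 3.9, 27.6]
opening: 0.0005
```

Emit:
carry_out(series=[{"claw": 0, "xyz": [0, 0, 15], "spin": 0}, {"claw": 0, "xyz": [0, 0, 60], "spin": 0}, {"claw": 0, "xyz": [-28, 7, 77], "spin": 0}, {"claw": 0, "xyz": [-28, 7, 77], "spin": 0}, {"claw": 0, "xyz": [-28, 7, 77], "spin": 0}])

```text
clock: 22.12
tool_pos: [0.4807, -0.1588, 0.4322]
eef_rot: [180.0, 1.0, -11.9]
ft_force: [0.3, 0.0, -0.1]
opening: 0.0001
```

```bash
python3 - <<'E'
from tgt import *
s=r.get_state(); print(s['clock'],s['tool_pos'],s['ft_force'])
P=pose(); w=cap('wrist'); sd=cap('side'); sc=cap('scene')
for n,im in(('wrist',w),('side',sd),('scene',sc)):
  hsv=cv2.cvtColor(im,cv2.COLOR_RGB2HSV); red=((hsv[...,0]<6)|(hsv[...,0]>174))&(hsv[...,1]>150)&(hsv[...,2]>60)
  k,_,st,ce=cv2.connectedComponentsWithStats(red.astype(np.uint8)); print(n,[(st[i].tolist(),ce[i].round(1).tolist()) for i in range(1,k) if st[i][4]>25])
  for d in (0,.003): print(d,[proj(n,W(p,[-.002,0,z+d]),P).round(1).tolist() for z in(.048,.018)])
for n in('scene','side'):
  for l in('short_pin','vial_a','reagent_bottle','jar','mouse','long_pin'): print(n,l,[(round(m['p'],2),np.round(m['uv']).tolist()) for m in r.mark_of(n,l)][:3])
g=cv2.absdiff(cv2.cvtColor(sd,cv2.COLOR_RGB2GRAY),cv2.imread('pics/b.png',0)); print('side yellow/vial region diff',(g[260:420,120:320]>40).sum())
E
```

```text
22.125 [ 0.48070862 -0.15877786  0.43218451] [ 0.32209105  0.03590192 -0.14757592]
wrist [([310, 180, 23, 40, 771], [321.1, 199.8])]
0 [[321.8, 211.8], [321.6, 187.1]]
0.003 [[321.8, 214.5], [321.6, 189.4]]
side [([369, 198, 10, 11, 65], [373.1, 202.6]), ([88, 386, 14, 15, 151], [94.6, 392.7]), ([38, 396, 15, 14, 151], [45.1, 402.1]), ([32, 414, 16, 16, 170], [39.6, 421.3]), ([26, 435, 17, 17, 199], [34.1, 442.5])]
0 [[375.7, 199.1], [370.8, 206.4]]
0.003 [[376.2, 198.4], [371.3, 205.7]]
scene [([248, 210, 5, 12, 48], [250.2, 215.8]), ([587, 279, 10, 7, 50], [591.2, 282.4]), ([630, 284, 10, 8, 62], [635.3, 287.4]), ([624, 293, 12, 10, 91], [630.1, 297.5])]
0 [[251.3, 209.5], [250.0, 223.6]]
0.003 [[251.5, 208.1], [250.2, 222.2]]
scene short_pin []
scene vial_a [(0.73, [374.0, 332.0]), (0.66, [468.0, 270.0])]
scene reagent_bottle [(0.58, [448.0, 352.0])]
scene jar [(0.95, [524.0, 333.0])]
scene mouse [(0.7, [160.0, 235.0])]
scene long_pin [(0.58, [418.0, 280.0]), (0.56, [418.0, 254.0])]
side short_pin [(0.75, [338.0, 262.0]), (0.73, [366.0, 212.0]), (0.59, [220.0, 367.0])]
side vial_a [(0.63, [297.0, 391.0]), (0.61, [241.0, 271.0])]
side reagent_bottle [(0.8, [187.0, 293.0])]
side jar [(0.59, [144.0, 339.0])]
side mouse []
side long_pin [(0.64, [265.0, 326.0]), (0.61, [295.0, 347.0]), (0.39, [365.0, 214.0])]
side yellow/vial region diff 2879
```

```bash
python3 -c "
from h import *
print(r.finish_job())"
```

```text
the job is handed in; nothing more can be done
None
```

I swung the bar shut against its stop, tilted the long red pin in the block's hole to match the slope, and pushed it through fork and lug. I then released it and handed the job in at about 22 s. `finish_job` gives no verdict.

**Final checks**
- **Seating:** After letting go I pressed on the head with closed fingers, up to about 28 N. Contact came at z ≈ 165.6 mm, against 166.3 mm calculated for a fully home flange, and the head did not move in the side view. The red head's position in the wrist and side images also matched the seated position within about 1–2 px.
- **Bar:** The push met the stop at 10.7 N. I did not measure the bar again after the pin was in, but the pin went to full depth through the lug.
- **Green pin and other things:** The green pin shows at its hole in the final side view; the scene view did not find it. The vials, bottle, jar and mouse were reported within a few pixels of where they started.

**What disagreed**
- **Hole position:** The hole proved to be about 2–3.5 mm further down the slope than my camera fit. I corrected this during insertion using the measured forces.
- **Networks on the pin:** The networks labelled the seated pin inconsistently, as `short_pin` at 0.73 and `long_pin` at 0.39 in the final side image. I relied on its red colour and the touch check instead.
- **Image comparison:** A pixel comparison of the first and last side views, over the area around the block and the things beside it, showed about 2,900 changed pixels. I put this down to moving shadows and the removed pin, but did not check it by eye because the picture viewings were used up.

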